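# Show the two-part adhesive and confirm

## Robot

A 6-joint arm with a two-finger parallel gripper is mounted at the origin on a cart in front of the work surface, level with it; the furniture and walls round the work are solid. World frame = base frame: x ahead of the robot, y to its left, z up, the work surface at z = 0. Lengths are in m, angles in degrees, forces in N, time in s.
With the tool pointing down it reaches from about 0.35 to 0.725 m from the base axis. Payload 4.3 kg.
Tool frame: the origin (TCP) lies between the finger pads, 19 mm behind the fingertips; this is the grasp point; z points along the fingers, y is the line along which they close (so a half turn about z gives the same grasp; the last joint's range is limited). The gripper opens to 85 mm and grips with 20 to 120 N. Pads are 22 mm wide; open, the fingers measure 114 mm over their backs; the gripper's body (76 mm by 85 mm) begins 54 mm behind the grasp point. The pads swing forward as they close: fully open they stand 13 mm farther back than shut.
Start: joints at [56.82, 21.618, 4.641, 73.018, 0, 83.68], TCP at [0.26, 0.513, 0.25] pointing down, gripper open.
Joint ranges: [-156.06, 156.06], [-48.1, 94.91], [-58.44, 69.94], [-101.28, 121.22], [-78.64, 73.56], [-180, 180]. Speed limits (degrees/s): [147.25, 147.25, 180, 180, 180, 180].

## Interface

Orientations are given as [roll, pitch, yaw] about the fixed x, y, z axes, in that order (R = Rz(yaw) Ry(pitch) Rx(roll)).
In Python, from bench import r gives the robot as it stands.
- The arm moves only by the shell command python3 shift.py 'ROWS' [FORCE]. ROWS is a JSON object whose key "plan" holds a list of rows, 1 to 5 of them, each of 7 numbers: a rotation vector rx, ry, rz in fractions of the full range, 1 being 45 degrees, then dx, dy, dz in normalised numbers (1 is 0.3 m), then the finger opening in m; each row is the pose to reach, as a shift and turn from the pose commanded when the command began, along the tool's axes at that moment; what a row does not reach only later rows make up. A row lasts 1/12 s, in which the tool goes at most 0.0417 m and 7.16 degrees, less where a joint would pass 70% of its speed; a pose out of reach is approached as far as the arm can. The fingers move at their own pace and stop on an object; FORCE is the grip in N (left out, the last holds). Time passes only in rows, so rows that do not move let the fingers close. It prints the time, the measured TCP pose, the force, the opening and the grip force at its end. No shift or turn number may pass 1 either way. Input that does not fit is refused with a message, and nothing moves.
- r.get_state(): the state, without advancing time (a new reading comes with each control period).
- r.read_camera(name): name is "scene" or "top" or "wrist"; returns the picture (384x512x3 uint8, red, green, blue); there is no depth.
- r.camera_info(name): a dict with "mtx" (3x3 intrinsics, pixels), "D" ([k1, k2, p1, p2, k3] as OpenCV has them; the pictures are not rectified), "eye" and "rotation" of the camera in the world; the wrist camera has in their place "hand_eye" (4x4, takes a point from camera to tool coordinates, whose origin is the TCP and whose axes are the flange's). Camera axes: x right, y down, z forward; pixel columns grow to the right and rows downward; lengths in m; the calibration is good to about 2 mm. A picture is of the moment at which its call begins: read the wrist's pose just before it. camera_info takes no time and is no camera call.
- r.finish_job(): hands the job in; it is judged then, once.
The state is a dict: "t": time; "q": joint angles; "joint_vel": joint speeds; "joint_torque": joint torques, N m; "tool_pos": TCP position; "tcp_rot": TCP orientation; "ft_force": force on the tool from outside, world axes, zero at the start; "ft_torque": the same for the moment, N m; "opening": finger opening in m; "finger_force": force on a finger pad.
Only numpy, scipy, OpenCV 4.12 (cv2) and the standard library are available. Lean on these libraries where they do the work, as an engineer would, in place of code of your own. Each camera call takes 0.05 s, during which the arm holds its last target. There are 200 camera calls.

## Task

You are showing colleagues which two glue bottles to use, and in which order: point down at the tip of the blue-capped bottle, fingertips a finger's breadth or two above it, and stay there for about three seconds, then point at the tip of the red-capped bottle in the same way. Then press the green button fully in with the fingertips to confirm, and withdraw. Touch and move nothing but the button, and do not point at the paste pot.

Things in the scene. Friction and masses are not known exactly. Their poses are not given: they have to be found in the camera images.
- blue_tip (a point): The tip of the blue conical cap of a white glue bottle, 29 mm in diameter and 94 mm high, standing loose on the table; the point is on its axis, at its very top, 94 mm above the table; z is up. It, the red-capped bottle and the paste pot stand in any order in a row behind the button box, axes at least 65 mm apart.
- red_tip (a point): The tip of the red conical cap of the other glue bottle, of the same shape and size (29 mm in diameter, 94 mm high); point as for the blue one.
- blue_bottle: The blue-capped glue bottle; origin at the centre of its underside, z up.
- red_bottle: The red-capped glue bottle; origin at the centre of its underside, z up.
- paste_pot: Round white paste pot with a tan lid, 62 mm in diameter, 35 mm high, loose; origin at the centre of its underside. A bystander.
- pot_top (a point): Centre of the top of the paste pot's lid, 35 mm above the table; z is up.
- clear_tape: Roll of tan tape lying flat, about 94 mm in diameter, 48 mm high, loose; origin at the centre of its underside. A bystander.
- marker: White marker pen with a blue cap lying down, 135 mm long, 17 mm thick, loose; origin at the centre of its underside. A bystander.
- cap_top (a point): Centre of the top face of the green push button (cap 24 mm in diameter) when it is not pressed, 55 mm above the table; this point stays fixed when the cap goes down. The button stands in the middle of a grey box with a white top, 96 x 66 mm and 40 mm high, fixed to the table. The cap rises 7 mm above a black bezel ring of 33 mm outer diameter. It is pressed straight down.
- confirm (a joint): Travel of the green button: 0 m when up, 0.004 m fully pressed. It moves down at about 5 N, has no return spring, and stays where it is left.

How it is judged (in metres and radians):
On the way, in this order (a step that is already met when the one before it is completed fails the run):
1. the tool point dwells above the blue cap's tip, pointing down, for 2 s (horizontal distance between the grasp point and blue_tip below 0.025 m and z of the grasp point in the frame of blue_tip between 0 and 0.08 m and angle between the grasp point's own z axis and vertical above 2.4 rad), for 2 s.
2. then it dwells above the red cap's tip, pointing down, for 2 s (horizontal distance between the grasp point and red_tip below 0.025 m and z of the grasp point in the frame of red_tip between 0 and 0.08 m and angle between the grasp point's own z axis and vertical above 2.4 rad), for 2 s.
3. then the green button is pressed in by the fingers (value of joint confirm above 0.003 m and contact force between the fingers and anything else above 0.3 N).
At the end, for the whole second after the job is handed in: The green button is in (more than 3 mm of its 4 mm); both bottles and the pot stand upright (within 0.1 rad), and they, the tape and the marker are within 6 mm of where they stood (value of joint confirm above 0.003 m and angle between each of blue_bottle, red_bottle, paste_pot's own z axis and vertical below 0.1 rad and distance of each of blue_bottle, red_bottle, paste_pot, clear_tape, marker from where it was at the start of the episode below 0.006 m); the robot touches nothing.
It fails at once if the robot touches a glue bottle (contact force between any of the fingers, the arm and blue_bottle above 0.2 N or contact force between any of the fingers, the arm and red_bottle above 0.2 N).
It fails at once if the robot touches the paste pot, the roll of tape or the marker (contact force between any of the fingers, the arm and paste_pot above 0.2 N or contact force between any of the fingers, the arm and clear_tape above 0.2 N or contact force between any of the fingers, the arm and marker above 0.2 N).
It fails at once if a bottle or bystander is moved by more than 6 mm (distance of any of blue_bottle, red_bottle, paste_pot, clear_tape, marker from where it was at the start of the episode above 0.006 m).
It fails at once if the robot points at the paste pot (tool point within 25 mm of its axis and less than 80 mm above its lid) (horizontal distance between the grasp point and pot_top below 0.025 m and z of the grasp point in the frame of pot_top below 0.08 m).
It also fails if it takes over 54 s, if anything falls off the work surface, if the arm or the gripper's body presses on something with over 40 N, if the wrist force passes 120 N, or if a joint passes its speed limit or range.

## Working session

There is one attempt and no reset: what is moved stays moved. The work goes in short steps, Python scripts to look and compute and a shell command to move; the robot and the scene stay as the last step left them, time stands still between calls to the robot, and variables do not carry over. Pictures are saved under pics/ and viewed, at most 10 in all, crops included, and the job is handed in when it is done.

```bash
ls; mkdir -p pics; python3 - <<'E'
from bench import r
import cv2
s=r.get_state();print(s['t'],s['tool_pos'],s['tcp_rot'],s['opening'])
for n in("scene","top"):
    i=r.camera_info(n);print(n,i['eye'],i['rotation'],i['mtx'],i['D'])
    cv2.imwrite(f'pics/{n}0.png',r.read_camera(n)[:,:,::-1])
E
```

```text
bench.py
pics
shift.py
0.0 [0.25945476 0.51243952 0.24904784] [-1.79882568e+02 -1.43338176e-02  1.53136930e+02] 0.08493561681794246
scene [-0.05959249  0.85193577  0.44115147] [-114.31918835    0.68024663 -131.41873023] [[367.47790241   0.         250.10206881]
 [  0.         367.47790241 197.91612911]
 [  0.           0.           1.        ]] [0.04143174 0.         0.         0.         0.        ]
top [0.38462829 0.30113779 0.91696301] [-170.83943565    0.87106673  -89.20483879] [[361.69140604   0.         252.68794308]
 [  0.         361.69140604 194.98937201]
 [  0.           0.           1.        ]] [-0.03884123  0.          0.          0.          0.        ]
```

View pics/scene0.png

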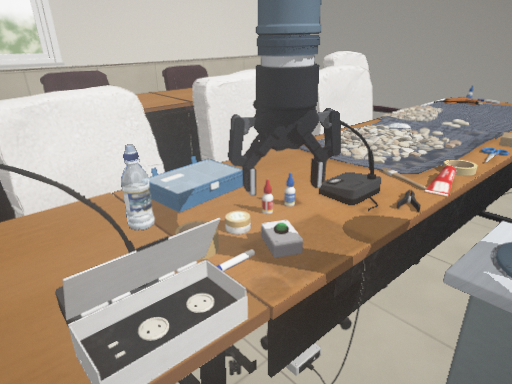

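View pics/top0.png

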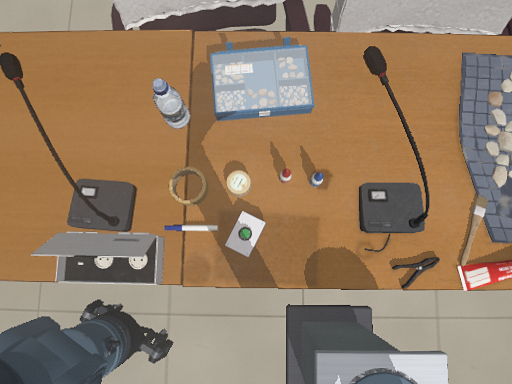

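The scene view shows red cap ≈(268,187), blue cap ≈(290,178), pot (237,222) and button (281,229). In the top view, red is ≈(286,172), blue (318,178), pot (238,182) and button (245,234). I'll measure these with masks.

```bash
cat > h.py <<'E'
import numpy as np,cv2
from bench import r
from scipy.spatial.transform import Rotation as R
def ray(n,p):
    i=r.camera_info(n);u=cv2.undistortPoints(np.float64([[p]]),np.array(i['mtx']),np.array(i['D']))[0,0]
    d=R.from_euler('xyz',i['rotation'],degrees=True).apply([u[0],u[1],1]);return np.array(i['eye']),d/np.linalg.norm(d)
def tri(a,b):
    (o,d),(p,e)=a,b;t=np.linalg.lstsq(np.c_[d,-e],p-o,rcond=None)[0]
    A=o+t[0]*d;B=p+t[1]*e;return (A+B)/2,np.linalg.norm(A-B)
def plane(a,z): return a[0]+a[1]*(z-a[0][2])/a[1][2]
def mask(img,col,box):
    h=cv2.cvtColor(img,cv2.COLOR_RGB2HSV).astype(int);H,S,V=h[...,0],h[...,1],h[...,2]
    m={'red':((H<6)|(H>170))&(S>130)&(V>70),'blue':(H>100)&(H<130)&(S>100)&(V>50),'green':(H>45)&(H<85)&(S>100)}[col]
    x0,y0,x1,y1=box;q=np.zeros(m.shape,np.uint8);q[y0:y1,x0:x1]=m[y0:y1,x0:x1]
    n,l,st,c=cv2.connectedComponentsWithStats(q);k=1+np.argmax(st[1:,4]);ys,xs=np.where(l==k)
    return xs,ys,c[k],st[k]
E
python3 - <<'E'
from h import *
I={n:cv2.imread(f'pics/{n}0.png')[:,:,::-1].copy() for n in('scene','top')}
for c,bs,bt in(('red',(255,170,280,200),(275,160,298,185)),('blue',(282,165,298,195),(305,165,330,190)),('green',(265,215,297,245),(230,220,260,248))):
    xs,ys,cs,ss=mask(I['scene'],c,bs);xt,yt,ct,stt=mask(I['top'],c,bt)
    tip=(xs[ys==ys.min()].mean(),ys.min())
    print(c,'scene',ss,cs,tip,'top',stt,ct)
    print(' tri tip/top',tri(ray('scene',tip),ray('top',ct)),'cent',tri(ray('scene',cs),ray('top',ct)))
    z=.055 if c=='green' else .09
    print(' plane',plane(ray('top',ct),z),plane(ray('scene',cs if c=='green' else tip),z))
print('pot',plane(ray('top',(238,182)),.035),plane(ray('scene',(237,216)),.035))
print('marker',plane(ray('top',(190,228)),.01),'tape',plane(ray('top',(188,185)),.04))
a=cv2.resize(I['scene'][165:255,220:310],None,fx=4.4,fy=4.4,interpolation=2);b=cv2.resize(I['top'][155:255,230:330],(396,396),interpolation=2)
cv2.imwrite('pics/c.png',np.hstack([a,b])[:,:,::-1])
E
```

```text
red scene [264 180   7  13  62] [267.37096774 187.09677419] (np.float64(267.5), np.int64(180)) top [283 169   7   8  45] [286.02222222 172.82222222]
 tri tip/top (array([0.57126497, 0.23958841, 0.09402092]), np.float64(0.002677742382042781)) cent (array([0.57535816, 0.23727567, 0.07253313]), np.float64(0.0006574523304636485))
 plane [0.5711719  0.23838009 0.09      ] [0.57982395 0.23315549 0.09      ]
blue scene [287 174   6  12  49] [289.7755102  180.81632653] (np.float64(290.0), np.int64(174)) top [315 173   8   8  38] [318.94736842 176.78947368]
 tri tip/top (array([0.56326241, 0.16328525, 0.09296644]), np.float64(0.0035152538037631067)) cent (array([0.56757324, 0.15924903, 0.07106926]), np.float64(0.002462431845630723))
 plane [0.56255942 0.16164517 0.09      ] [0.57006428 0.15840427 0.09      ]
green scene [278 224   8   2  13] [281.69230769 224.46153846] (np.float64(281.0), np.int64(224)) top [242 229   8   9  45] [245.66666667 232.46666667]
 tri tip/top (array([0.43339003, 0.33189235, 0.05477287]), np.float64(0.0008439383824531793)) cent (array([0.43284182, 0.33139502, 0.05375498]), np.float64(0.0007662065141454815))
 plane [0.43306025 0.33160446 0.055     ] [0.43094146 0.33284976 0.055     ]
pot [0.55896325 0.353497   0.035     ] [0.55944992 0.35457299 0.035     ]
marker [0.44485101 0.47337784 0.01      ] tape [0.54909569 0.47703664 0.04      ]
```

View pics/c.png

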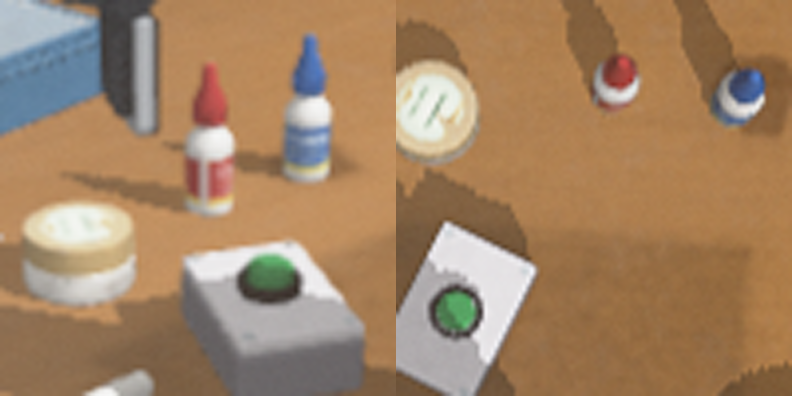

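Tips triangulate at 93–94 mm, the button top at 54–55 mm and the bottles 76 mm apart, so all agree with the text. Next: clearance to the right-hand mic, and the shift in tool axes.

```bash
cat >> h.py <<'E'
def to(p):
    s=r.get_state();M=R.from_euler('xyz',s['tcp_rot'],degrees=True)
    print('t',s['t'],'tcp',s['tool_pos'],'shift',M.inv().apply(np.array(p)-s['tool_pos']).round(4),'f',np.round(s['ft_force'],1))
E
python3 - <<'E'
from h import *
print('mic',tri(ray('top',(375,60)),ray('scene',(330,117))))
print('stalk mid',tri(ray('top',(405,125)),ray('scene',(370,150))))
to((.566,.161,.25)); print(plane(ray('top',(245.2,233.5)),.055))
E
```

```text
mic (array([0.6742218 , 0.02556717, 0.24087057]), np.float64(0.2047225854705908))
stalk mid (array([ 0.58874353, -0.07181142,  0.12585998]), np.float64(0.19430378129588968))
t 0.1 tcp [0.25947804 0.51248774 0.24914916] shift [-0.4323 -0.1751 -0.0006] f [-0.3  0.4 -0.1]
[0.43059862 0.33267216 0.055     ]
```

Units first: shifts go in shares of 0.3 m and turns go in shares of 45 degrees. So -0.175 m / 0.3 = -0.5833, -0.07 m / 0.3 = -0.2333.

```bash
python3 shift.py '{"plan": [[0,0,0,-0.1167,-0.0467,0,0],[0,0,0,-0.2333,-0.0933,0,0],[0,0,0,-0.35,-0.14,0,0],[0,0,0,-0.4667,-0.1867,0,0],[0,0,0,-0.5833,-0.2333,0,0]]}' 20; python3 shift.py '{"plan": [[0,0,0,-0.1167,-0.0467,0,0],[0,0,0,-0.2333,-0.0933,0,0],[0,0,0,-0.35,-0.14,0,0],[0,0,0,-0.4667,-0.1867,0,0],[0,0,0,-0.5333,-0.2167,0,0]]}'; python3 shift.py '{"plan": [[0,0,0,-0.1167,-0.0467,0,0],[0,0,0,-0.2333,-0.0933,0,0],[0,0,0,-0.3243,-0.1333,0,0],[0,0,0,-0.3243,-0.1333,0,0],[0,0,0,-0.3243,-0.1333,0,0]]}'; python3 - <<'E'
from h import *
to((.566,.161,.145))
cv2.imwrite('pics/s1.png',r.read_camera('scene')[:,:,::-1]); cv2.imwrite('pics/w1.png',r.read_camera('wrist')[:,:,::-1])
E
```

```text
t: 0.52
tool_pos: [0.3848, 0.3699, 0.2496]
tcp_rot: [-180.0, -0.0, 153.2]
ft_force: [1.0, 0.1, -0.6]
opening: 0.0254
finger_force: 0.0
t: 0.93
tool_pos: [0.4997, 0.2382, 0.2495]
tcp_rot: [-179.9, 0.0, 153.0]
ft_force: [-0.4, 0.7, 0.1]
opening: 0.0002
finger_force: 0.0
t: 1.35
tool_pos: [0.5669, 0.1602, 0.2492]
tcp_rot: [-180.0, -0.1, 153.0]
ft_force: [-0.7, 0.6, 0.5]
opening: 0.0003
finger_force: 0.0
t 1.35 tcp [0.5668554  0.16020708 0.24918085] shift [0.001  0.0004 0.1042] f [-0.7  0.6  0.5]
```

View pics/s1.png

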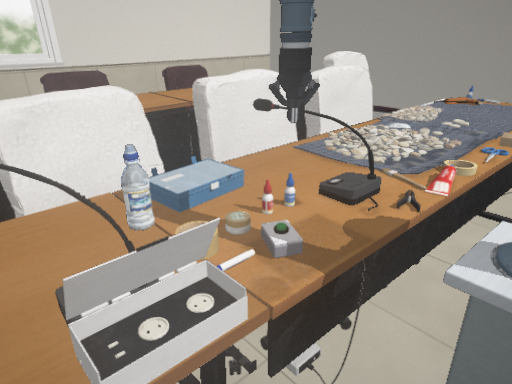

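View pics/w1.png

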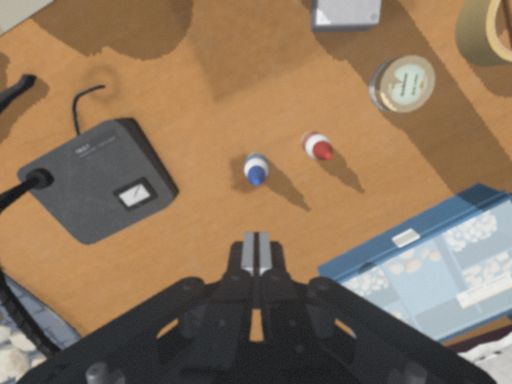

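The scene view shows the mic head at ≈(262,104) and the fingers above the bottles at ≈(293,115). In the wrist view the blue tip is ≈(257,182), red (326,152), pot (407,83) and the closed fingers (257,240). Next I'll check the mic's position and cross-check the tips with the wrist camera.

```bash
python3 - <<'E'
from h import *
print('mic',tri(ray('top',(375,60)),ray('scene',(262,104))))
print('stalk',tri(ray('top',(395,100)),ray('scene',(325,113))))
s=r.get_state();i=r.camera_info('wrist');M=R.from_euler('xyz',s['tcp_rot'],degrees=True);T=np.array(i['hand_eye'])
print(T.round(3).tolist())
for n,p,z in(('blue',(257.5,182),.094),('red',(327,152),.094),('pot',(407,83),.035)):
    u=cv2.undistortPoints(np.float64([[p]]),np.array(i['mtx']),np.array(i['D']))[0,0]
    o=M.apply(T[:3,3])+s['tool_pos'];d=M.apply(T[:3,:3]@[u[0],u[1],1]);print(n,o+d*(z-o[2])/d[2])
E
```

```text
mic (array([0.77540716, 0.06879062, 0.23839067]), np.float64(0.0018689475873312261))
stalk (array([0.65051081, 0.00160271, 0.22735042]), np.float64(0.09987699093150082))
[[-0.0, -0.948, -0.319, 0.083], [1.0, 0.0, -0.0, 0.001], [0.0, -0.319, 0.948, -0.124], [0.0, 0.0, 0.0, 1.0]]
blue [0.56927085 0.16233774 0.094     ]
red [0.57264046 0.23848392 0.094     ]
pot [0.55774094 0.35541634 0.035     ]
```

To row units: 0.104 m / 0.3 = 0.3467, 0.1 m / 0.3 = 0.3333.

```bash
python3 shift.py '{"plan": [[0,0,0,0,0.0067,0.1,0],[0,0,0,0,0.0067,0.2,0],[0,0,0,0,0.0067,0.2833,0],[0,0,0,0,0.0067,0.3333,0],[0,0,0,0,0.0067,0.3467,0]]}'; for k in 1 2 3 4 5 6 7 8; do python3 shift.py '{"plan": [[0,0,0,0,0,0,0],[0,0,0,0,0,0,0],[0,0,0,0,0,0,0],[0,0,0,0,0,0,0],[0,0,0,0,0,0,0]]}' | head -2; done; python3 - <<'E'
from h import *
to((.573,.238,.145))
cv2.imwrite('pics/s2.png',cv2.resize(r.read_camera('scene')[100:260,200:360,::-1],(560,560)))
E
```

```text
t: 1.87
tool_pos: [0.5637, 0.1644, 0.1427]
tcp_rot: [-179.8, -0.3, 153.3]
ft_force: [-0.6, 0.4, 0.7]
opening: -0.0001
finger_force: 0.0
t: 2.28
tool_pos: [0.5682, 0.1636, 0.1474]
t: 2.7
tool_pos: [0.5673, 0.1633, 0.146]
t: 3.12
tool_pos: [0.5673, 0.1634, 0.146]
t: 3.53
tool_pos: [0.5673, 0.1634, 0.146]
t: 3.95
tool_pos: [0.5673, 0.1634, 0.146]
t: 4.37
tool_pos: [0.5673, 0.1634, 0.146]
t: 4.78
tool_pos: [0.5673, 0.1633, 0.146]
t: 5.2
tool_pos: [0.5673, 0.1633, 0.146]
t 5.2 tcp [0.56730411 0.16334672 0.14600941] shift [0.0287 0.0692 0.001 ] f [-0.4 -0.3  0.5]
```

View pics/s2.png

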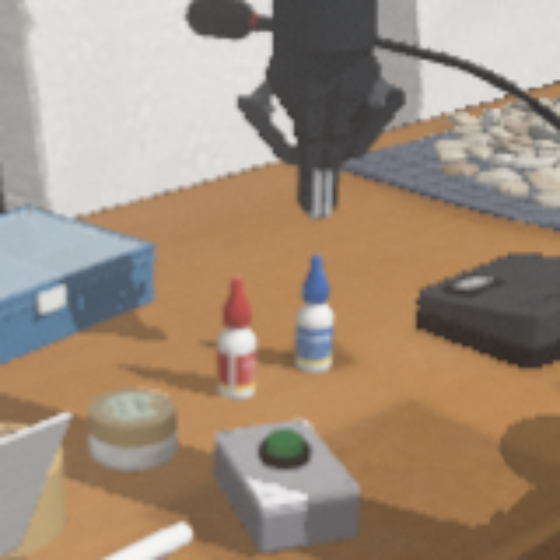

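The crop shows the closed fingertips at (320,215), straight above the blue tip (316,258), a gap of about 35 mm. The blue dwell is done, so I go on to red, slightly lower.

To row units: 0.069 m / 0.3 = 0.23, 0.062 m / 0.3 = 0.2067.

```bash
python3 shift.py '{"plan": [[0,0,0,0.0333,0.0767,0,0],[0,0,0,0.0667,0.1533,0,0],[0,0,0,0.0867,0.2067,0.01,0],[0,0,0,0.0967,0.23,0.02,0],[0,0,0,0.0967,0.23,0.0267,0]]}'; for k in 1 2 3 4 5 6 7 8; do python3 shift.py '{"plan": [[0,0,0,0,0,0,0],[0,0,0,0,0,0,0],[0,0,0,0,0,0,0],[0,0,0,0,0,0,0],[0,0,0,0,0,0,0]]}' | head -2; done; python3 - <<'E'
from h import *
to((.432,.332,.12))
E
```

```text
t: 5.67
tool_pos: [0.5725, 0.2394, 0.1375]
tcp_rot: [180.0, -0.0, 153.3]
ft_force: [-0.4, 0.2, 0.4]
opening: 0.0
finger_force: 0.0
t: 6.08
tool_pos: [0.5728, 0.2373, 0.1382]
t: 6.5
tool_pos: [0.5726, 0.238, 0.138]
t: 6.92
tool_pos: [0.5726, 0.238, 0.138]
t: 7.33
tool_pos: [0.5726, 0.238, 0.138]
t: 7.75
tool_pos: [0.5726, 0.238, 0.138]
t: 8.17
tool_pos: [0.5726, 0.238, 0.138]
t: 8.58
tool_pos: [0.5726, 0.238, 0.138]
t: 9.0
tool_pos: [0.5726, 0.238, 0.138]
t 9.0 tcp [0.57260674 0.23801106 0.13802456] shift [0.1679 0.0203 0.018 ] f [ 0.1 -0.2  0.5]
```

To row units: 0.14 m / 0.3 = 0.4667, 0.105 m / 0.3 = 0.35.

```bash
python3 shift.py '{"plan": [[0,0,0,0,0,-0.1,0],[0,0,0,0.1167,0.0133,-0.1167,0],[0,0,0,0.2333,0.0267,-0.1167,0],[0,0,0,0.35,0.04,-0.1,0],[0,0,0,0.4667,0.0567,-0.0667,0]]}'; python3 shift.py '{"plan": [[0,0,0,0.0667,0.01,0,0],[0,0,0,0.0933,0.01,0.05,0],[0,0,0,0.0933,0.01,0.1,0],[0,0,0,0.0933,0.01,0.1,0],[0,0,0,0.0933,0.01,0.1,0]]}'; python3 - <<'E'
from h import *
to((.432,.332,.074))
a=r.read_camera('scene')[:,:,::-1];b=r.read_camera('wrist')[:,:,::-1]
cv2.imwrite('pics/b1.png',np.hstack([cv2.resize(a[150:270,220:340],(380,380)),cv2.resize(b,(420,380))]))
E
```

```text
t: 9.42
tool_pos: [0.4554, 0.3174, 0.1595]
tcp_rot: [179.8, 0.1, 153.1]
ft_force: [0.1, 0.9, -0.8]
opening: -0.0003
finger_force: 0.0
t: 9.83
tool_pos: [0.431, 0.3314, 0.1276]
tcp_rot: [-179.9, -0.1, 153.2]
ft_force: [-0.4, -0.4, 0.1]
opening: 0.0002
finger_force: 0.0
t 9.8333 tcp [0.43099389 0.33141282 0.12755317] shift [-0.0007  0.0011  0.0536] f [-0.4 -0.4  0.1]
```

View pics/b1.png

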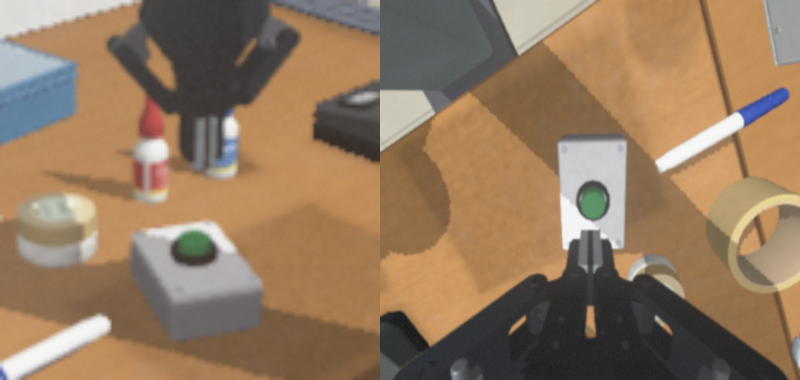

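The scene crop shows the fingertips over the box and clear of the bottles. In the wrist view the button centre (593,200) lines up with the fingers (591). I'll check the position by ray and descend to just above it.

To row units: 0.046 m / 0.3 = 0.1533, 0.043 m / 0.3 = 0.1433.

```bash
python3 - <<'E'
from h import *
s=r.get_state();i=r.camera_info('wrist');M=R.from_euler('xyz',s['tcp_rot'],degrees=True);T=np.array(i['hand_eye'])
u=cv2.undistortPoints(np.float64([[(259.7,202)]]),np.array(i['mtx']),np.array(i['D']))[0,0]
o=M.apply(T[:3,3])+s['tool_pos'];d=M.apply(T[:3,:3]@[u[0],u[1],1]);p=o+d*(.055-o[2])/d[2];print(p);to(p)
E
python3 shift.py '{"plan": [[0,0,0,0,0.0033,0.0667,0],[0,0,0,0,0.0033,0.1167,0],[0,0,0,0,0.0033,0.1433,0],[0,0,0,0,0.0033,0.1533,0],[0,0,0,0,0.0033,0.1533,0]]}'; python3 shift.py '{"plan": [[0,0,0,0,0,0.0033,0],[0,0,0,0,0,0.0067,0],[0,0,0,0,0,0.01,0],[0,0,0,0,0,0.0133,0],[0,0,0,0,0,0.0167,0]]}'
```

```text
[0.42855246 0.33759132 0.055     ]
t 9.9333 tcp [0.43252494 0.33181263 0.12881635] shift [0.0062 0.0033 0.0738] f [0.7 0.4 0.5]
t: 10.35
tool_pos: [0.4323, 0.3323, 0.0819]
tcp_rot: [-180.0, -0.0, 153.1]
ft_force: [0.0, 0.0, 0.7]
opening: 0.0
finger_force: 0.0
t: 10.77
tool_pos: [0.4325, 0.3328, 0.0773]
tcp_rot: [180.0, 0.0, 153.1]
ft_force: [-0.2, -0.5, 0.4]
opening: -0.0001
finger_force: 0.0
```

To row units: 0.005 m / 0.3 = 0.0167, 0.002 m / 0.3 = 0.0067.

```bash
python3 shift.py '{"plan": [[0,0,0,0.0033,0.0033,0.0033,0],[0,0,0,0.0067,0.0033,0.0067,0],[0,0,0,0.0067,0.0033,0.01,0],[0,0,0,0.0067,0.0033,0.0133,0],[0,0,0,0.0067,0.0033,0.0167,0]]}'; python3 shift.py '{"plan": [[0,0,0,0,0,0.0033,0],[0,0,0,0,0,0.005,0],[0,0,0,0,0,0.0067,0],[0,0,0,0,0,0.0067,0],[0,0,0,0,0,0.0067,0]]}'
```

```text
t: 11.18
tool_pos: [0.4307, 0.3346, 0.0724]
tcp_rot: [180.0, -0.0, 153.2]
ft_force: [-1.6, 0.3, 4.8]
opening: -0.0001
finger_force: 2.4
t: 11.6
tool_pos: [0.4307, 0.3345, 0.07]
tcp_rot: [180.0, -0.0, 153.1]
ft_force: [-2.1, -0.5, 4.4]
opening: 0.0001
finger_force: 2.3
```

To row units: 0.002 m / 0.3 = 0.0067, 0.0015 m / 0.3 = 0.005.

```bash
python3 shift.py '{"plan": [[0,0,0,0,0,0.0017,0],[0,0,0,0,0,0.0033,0],[0,0,0,0,0,0.005,0],[0,0,0,0,0,0.0067,0],[0,0,0,0,0,0.0067,0]]}'
```

```text
t: 12.02
tool_pos: [0.4308, 0.3346, 0.0696]
tcp_rot: [180.0, 0.0, 153.2]
ft_force: [-6.1, -1.9, 16.9]
opening: 0.0001
finger_force: 8.5
```

The force has jumped to 17 N, so the button is at its stop. Withdrawing straight up.

```bash
python3 shift.py '{"plan": [[0,0,0,0,0,-0.0333,0],[0,0,0,0,0,-0.1333,0],[0,0,0,0,0,-0.2667,0],[0,0,0,0,0,-0.4,0],[0,0,0,0,0,-0.5333,0]]}'; python3 shift.py '{"plan": [[0,0,0,0.1,0,0,0],[0,0,0,0.2,0,0,0],[0,0,0,0.2667,0,0,0],[0,0,0,0.2667,0,0,0],[0,0,0,0.2667,0,0,0]]}'; python3 - <<'E'
from h import *
a=r.read_camera('scene')[:,:,::-1];b=r.read_camera('top')[:,:,::-1]
cv2.imwrite('pics/e.png',np.hstack([cv2.resize(a[160:280,200:320],(400,400)),cv2.resize(b[150:260,160:340],(400,400))]))
I={'scene':a[:,:,::-1].copy()}
for c,bs in(('red',(255,170,280,200)),('blue',(282,165,298,195)),('green',(265,215,297,245))):print(c,mask(I['scene'],c,bs)[2:])
to((0,0,0))
E
```

```text
t: 12.43
tool_pos: [0.4308, 0.3339, 0.2293]
tcp_rot: [-180.0, 0.0, 153.1]
ft_force: [0.9, 1.0, -0.7]
opening: -0.0001
finger_force: 0.0
t: 12.85
tool_pos: [0.3593, 0.3708, 0.228]
tcp_rot: [180.0, 0.1, 153.2]
ft_force: [0.6, 0.9, 0.4]
opening: -0.0001
finger_force: 0.0
red (array([267.43333333, 187.13333333]), array([264, 180,   7,  13,  60], dtype=int32))
blue (array([289.72916667, 180.85416667]), array([287, 174,   6,  12,  48], dtype=int32))Traceback (most recent call last):
  File "<stdin>", line 5, in <module>
  File "h.py", line 15, in mask
    n,l,st,c=cv2.connectedComponentsWithStats(q);k=1+np.argmax(st[1:,4]);ys,xs=np.where(l==k)
                                                     ~~~~~~~~~^^^^^^^^^^
    return _wrapfunc(a, 'argmax', axis=axis, out=out, **kwds)
    return bound(*args, **kwds)
ValueError: attempt to get argmax of an empty sequence
```

View pics/e.png

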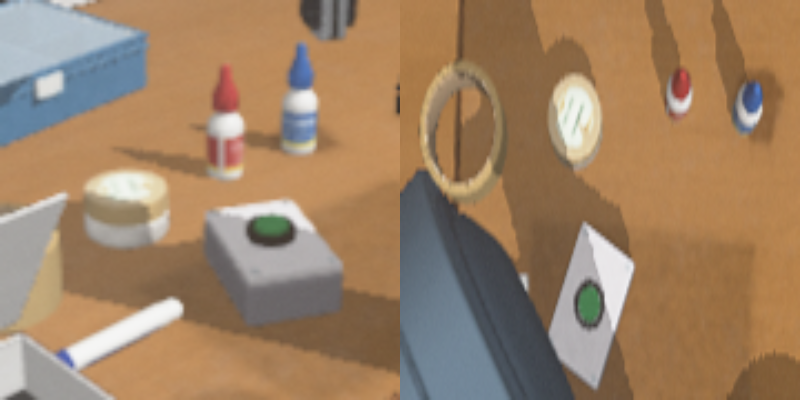

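The final picture shows the green cap sunk into its bezel at (270,230). The bottles are upright, with cap centroids within 0.1 px of the start, and the pot and tape look untouched.

```bash
python3 -c "
from bench import r
print(r.finish_job())"
```

```text
the job is handed in; nothing more can be done
None
```

I pointed at the blue tip, then the red tip, for over 3 s each, pressed the green button to its stop, withdrew and handed the job in; I saw nothing else touched or moved, but no verdict came back.

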